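# Tip the binder clips out of the pivoting bucket

### The job

Slide the catch tray all the way in under the pivoting bucket, up to the stand's back plate. Then swing the bucket over by its crank so that all four binder clips drop into the tray, and swing it back until it stands upright against its stop. Leave the tray in place under the bucket with the clips in it, and leave the label roll and the stapler alone.

Things in the scene. Friction and masses are not known exactly. Their poses are not given: they have to be found in the camera images.
- stand: Dark steel stand, fixed: two cheeks at its y = +-79 mm on foot rails 12 mm high (inner faces at y = +-72 mm, x -65 to +87 mm); 80 mm high side guards and back plate (inner face x = +84 mm) behind them. Origin on the worktop straight under the bucket's pivot. +x is the way the tray slides in, from the open -x end, and the way the bucket tips; z up.
- bucket_hinge (a point): Centre of the bucket's pivot, 150 mm above the worktop, along the stand's y axis. The open grey bucket (100 mm across its rim, 110 mm deep) hangs between the cheeks, upright from z = 75 to 185 mm, the four clips inside.
- bucket (a joint): Angle of the bucket: 0 upright against its stop, growing as it tips toward the stand's +x, up to 2.4 rad (mouth steeply down) at the far stop. The pivot's friction (0.11 N m) keeps it where it is left. At the far stop the clips slide out and drop into a tray that is home; a clip that hangs back comes out if the bucket is rocked there.
- crank_pin (a point): Middle of the crank's black grip pin, 16 mm thick, 36 mm long, parallel to the stand's y axis at stand y = +117 mm; crank arm at its inner end, outer end free. It turns with the bucket on a circle of radius 70 mm about the pivot, over the top: at joint value q it is at stand x = 70 sin(q - 1.2) mm, height 150 + 70 cos(q - 1.2) mm. It can be pushed, or carried round between the fingers.
- tray_floor (a point): Centre of the inner floor of the loose open grey tray, 3 mm above its underside. Outside 160 x 124 mm, walls 3 mm thick, 30 mm high; about 0.3 kg. Its x axis runs from the grip fin to the end that goes in first (at x = +80 mm), z up. Home (against the back plate) this point is at stand x = +4 mm, y = 0, with 10 mm to spare each side.
- tray_fin (a point): Grip fin of the tray: an upright tab 12 mm thick (along the tray's y), standing out 72 mm from the tray's outer end along its x, top 44 mm above the worktop. This point is on its middle plane, 30 mm above the worktop, at x = -130 mm, y = -35 mm from the tray's centre. It can be pinched from above or pushed.
- clip_1_mid (a point): Middle of a black binder clip with wire loops, about 35 x 32 x 44 mm, 23 g; at the start in the bucket.
- clip_2_mid (a point): Middle of a black binder clip with wire loops, about 35 x 32 x 44 mm, 23 g; at the start in the bucket.
- clip_3_mid (a point): Middle of a black binder clip with wire loops, about 35 x 32 x 44 mm, 23 g; at the start in the bucket.
- clip_4_mid (a point): Middle of a black binder clip with wire loops, about 35 x 32 x 44 mm, 23 g; at the start in the bucket.
- label_roll: Bystander to be left alone: white paper label roll, 68 mm across and 50 mm high, standing on end right of the stand; origin under its centre.
- stapler: Bystander to be left alone: red and black stapler, 36x146x50 mm, far right; origin under its centre.

How it is judged:
On the way, in this order (a step that is already met when the one before it is completed fails the run):
1. the tray is home under the upright bucket, against the back plate (x of tray_floor in the frame of stand above -0.012 m and horizontal distance between tray_floor and stand below 0.025 m and height (world z) of tray_floor below 0.01 m and value of joint bucket below 0.3 rad), for 0.2 s.
2. the bucket is tipped over and all four clips are in the tray (value of joint bucket above 1.2 rad and x of tray_floor in the frame of stand above -0.012 m and horizontal distance between tray_floor and stand below 0.025 m and height (world z) of tray_floor below 0.01 m and x of clip_1_mid in the frame of tray_floor between -0.082 and 0.082 m and y of clip_1_mid in the frame of tray_floor between -0.064 and 0.064 m and z of clip_1_mid in the frame of tray_floor between -0.005 and 0.06 m and x of clip_2_mid in the frame of tray_floor between -0.082 and 0.082 m and y of clip_2_mid in the frame of tray_floor between -0.064 and 0.064 m and z of clip_2_mid in the frame of tray_floor between -0.005 and 0.06 m and x of clip_3_mid in the frame of tray_floor between -0.082 and 0.082 m and y of clip_3_mid in the frame of tray_floor between -0.064 and 0.064 m and z of clip_3_mid in the frame of tray_floor between -0.005 and 0.06 m and x of clip_4_mid in the frame of tray_floor between -0.082 and 0.082 m and y of clip_4_mid in the frame of tray_floor between -0.064 and 0.064 m and z of clip_4_mid in the frame of tray_floor between -0.005 and 0.06 m), for 0.2 s.
At the end, for the whole second after the job is handed in: The bucket stands upright (within 0.12 rad of its stop) and at rest, the tray lies flat under it, its centre no more than 12 mm short of the stand's middle, and all four clips are inside the tray (x of tray_floor in the frame of stand above -0.012 m and horizontal distance between tray_floor and stand below 0.025 m and height (world z) of tray_floor below 0.01 m and value of joint bucket below 0.12 rad and velocity of joint bucket below 0.05 rad/s and x of clip_1_mid in the frame of tray_floor between -0.082 and 0.082 m and y of clip_1_mid in the frame of tray_floor between -0.064 and 0.064 m and z of clip_1_mid in the frame of tray_floor between -0.005 and 0.06 m and x of clip_2_mid in the frame of tray_floor between -0.082 and 0.082 m and y of clip_2_mid in the frame of tray_floor between -0.064 and 0.064 m and z of clip_2_mid in the frame of tray_floor between -0.005 and 0.06 m and x of clip_3_mid in the frame of tray_floor between -0.082 and 0.082 m and y of clip_3_mid in the frame of tray_floor between -0.064 and 0.064 m and z of clip_3_mid in the frame of tray_floor between -0.005 and 0.06 m and x of clip_4_mid in the frame of tray_floor between -0.082 and 0.082 m and y of clip_4_mid in the frame of tray_floor between -0.064 and 0.064 m and z of clip_4_mid in the frame of tray_floor between -0.005 and 0.06 m); the robot touches nothing.
It fails at once if the label roll is moved more than 30 mm (distance of label_roll from where it was at the start of the episode above 0.03 m).
It fails at once if the stapler is moved more than 30 mm (distance of stapler from where it was at the start of the episode above 0.03 m).
It also fails if it takes over 70 s, if anything falls off the work surface, if the arm or the gripper's body presses on something with over 40 N, if the wrist force passes 120 N, or if a joint passes its speed limit or range.

### The arm

A 6-joint arm with a two-finger parallel gripper is mounted at the origin on the work surface; the furniture and walls round the work are solid. World frame = base frame: x ahead of the robot, y to its left, z up, the work surface at z = 0. Lengths are in m, angles in rad, forces in N, time in s.
With the tool pointing down it reaches from about 0.25 to 0.725 m from the base axis. Payload 4 kg.
Tool frame: the origin (TCP) lies midway between the tips of the shut fingers; the grasp point (between the pads) lies 19 mm behind it; z points along the fingers, y is the line along which they close (so a half turn about z gives the same grasp; the last joint's range is limited). The gripper opens to 85 mm and grips with 20 to 120 N. Pads are 22 mm wide; open, the fingers measure 114 mm over their backs; the gripper's body (76 mm by 85 mm) begins 54 mm behind the grasp point. The pads swing forward as they close: fully open they stand 13 mm farther back than shut.
Start: joints at [-1.106, 0.241, 0.005, 1.335, 0, 1.571], TCP at [0.224, -0.447, 0.231] pointing down, gripper open.
Joint ranges: [-2.72, 2.72], [-1.05, 1.87], [-1.09, 1.28], [-1.99, 2.15], [-1.42, 1.44], [-3.14, 3.14]. Speed limits (rad/s): [2.79, 2.79, 3.14, 3.14, 3.14, 3.14].

### API

Orientations are given as a unit quaternion [x, y, z, w].
In Python, from workcell import bot gives the robot as it stands. The module is installed in compiled form; this text tells all that it offers.
- The arm moves only by the tool drive_tool, never from a script. Its arguments are lists of equal length, an entry for each row: "slide": the shift along the tool's x, y, z scaled (see below), a list of three; "rotation": the turn, a rotation vector about the tool's x, y, z scaled (see below), a list of three. A call has exactly 8 rows; each row is the pose to reach, as a shift and turn from the pose commanded when the call began, along the tool's axes at that moment; what a row does not reach only later rows make up. The controller multiplies each number of a shift by 250 mm and each number of a turn by 0.5 rad. A row lasts 1/8 s, in which the tool goes at most 62.5 mm and 10.7 degrees, less where a joint would pass 70% of its speed; a pose out of reach is approached as far as the arm can. A call with a number of a shift or a turn outside -1 to 1 is refused whole. A call with a gripper value outside its range is refused whole. "gripper" is the opening, from 0 (shut) to 1 (fully open), set as the call begins (left out, the last holds). The fingers move at their own pace and stop on an object; the grip force is fixed at half the most. Time passes only in rows, so rows that repeat a pose let the fingers close, or fill a call up. It gives the time, the measured TCP pose, the force, the opening and the grip force at its end, in the units of the state.
- bot.get_obs(): the state, without advancing time (a new reading comes with each control period).
- bot.camera(name): name is "scene" or "top"; returns a dict with "image" (384x512x3 uint8, red, green, blue), "z_map" (384x512 float32, m along the optical axis (not along the pixel's ray), 0 where there is no reading), "camera_matrix" (3x3 intrinsics, pixels), "k1" (the pictures are not rectified: a ray, as slopes to the right and down, at radius r is drawn at 1 + k1 r^2 times it, then the intrinsics apply), "xyz" and "orientation" of the camera in the world. Camera axes: x right, y up, looking along -z (the intrinsics and any distortion apply to the point x, -y, -z); pixel columns grow to the right and rows downward; lengths in m; the calibration is good to about 2 mm. A picture is of the moment at which its call begins.
- bot.job_done(): hands the job in; it is judged then, once.
The state is a dict: "clock": time; "joint_pos": joint angles; "joint_vel": joint speeds; "tau": joint torques, N m; "eef_pos": TCP position; "tool_rot": TCP orientation; "ft_force": force on the tool from outside, world axes, zero at the start; "ft_torque": the same for the moment, N m; "grip_width": finger opening in m; "grasp_force": force on a finger pad.
Only numpy, scipy, OpenCV 4.12 (cv2) and the standard library are available. Lean on these libraries where they do the work, as an engineer would, in place of code of your own. Each camera call takes 0.05 s, during which the arm holds its last target. There are 200 camera calls.

## Working session

There is one attempt and no reset: what is moved stays moved. The work goes in short steps, Python scripts to look and compute and a tool call to move; the robot and the scene stay as the last step left them, time stands still between calls to the robot, and variables do not carry over. Pictures are saved under pics/ and viewed, at most 10 in all, crops included, and the job is handed in when it is done.

Besides the shell and the picture viewer there is one more tool, called after "Request:" by a JSON object that holds its "fn" and its "kwargs", one argument or row to a line. drive_tool: Moves the arm, as the interface text tells. Shifts and turns lie within -1 to 1; 1 stands for 250 mm of shift or 0.5 rad of turn. Its arguments: {"type":"object","properties":{"slide":{"type":"array","items":{"type":"array","items":{"type":"number"}}},"rotation":{"type":"array","items":{"type":"array","items":{"type":"number"}}},"gripper":{"type":"number"}},"required":["slide","rotation"]}

```bash
mkdir -p pics; cat > h.py <<'E'
import numpy as np, cv2
from scipy.spatial.transform import Rotation as R
from workcell import bot
def cloud(c):
    K=c["camera_matrix"];z=c["z_map"];h,w=z.shape
    u,v=np.meshgrid(np.arange(w),np.arange(h))
    dx=(u-K[0,2])/K[0,0];dy=(v-K[1,2])/K[1,1];x,y=dx.copy(),dy.copy()
    for _ in range(20):
        f=1+c["k1"]*(x*x+y*y);x=dx/f;y=dy/f
    P=np.stack([x*z,-y*z,-z],-1)
    W=R.from_quat(c["orientation"]).apply(P.reshape(-1,3)).reshape(P.shape)+np.array(c["xyz"])
    W[z<=0]=np.nan
    return W
def save(n,im,s=1.5): cv2.imwrite(f"pics/{n}.png",cv2.resize(im[:,:,::-1],None,fx=s,fy=s))
E
python3 - <<'E'
from h import *
o=bot.get_obs();print(o)
for n in("scene","top"):
    c=bot.camera(n);W=cloud(c);save(n+"0",c["image"]);np.savez(n+"0.npz",W=W,im=c["image"]);print(n,c["xyz"],c["orientation"])
E
```

```text
{'clock': 0.0, 'joint_pos': array([-1.10605525e+00,  2.41381553e-01,  3.73241499e-03,  1.33518407e+00,
       -2.14369619e-05,  1.57082958e+00]), 'joint_vel': array([-4.85832733e-04,  6.43464079e-04,  2.29928117e-07,  1.53882433e-03,
       -1.99263626e-03, -4.16392090e-04]), 'tau': array([ 7.19613727e-04, -3.72314680e+01,  2.52410352e+01,  1.70409190e-02,
        2.53319934e-05, -7.34225267e-06]), 'eef_pos': array([ 0.22381124, -0.44641602,  0.23043176]), 'tool_rot': array([ 9.73126552e-01,  2.30268703e-01, -2.44977862e-04, -9.88593466e-04]), 'ft_force': array([ 0.91132518, -0.87223544,  0.3840954 ]), 'ft_torque': array([-3.52006392e-02, -7.80350546e-05, -1.28503060e-02]), 'grasp_force': 0.0, 'grip_width': 0.08555137878059255}
scene [-0.59176229 -1.09800149  0.91879212] [ 0.4741332  -0.20676337 -0.33165149  0.78895748]
top [0.23022608 0.04920548 1.43745247] [-0.05817244  0.08663003  0.839866   -0.53266904]
```

View pics/scene0.png

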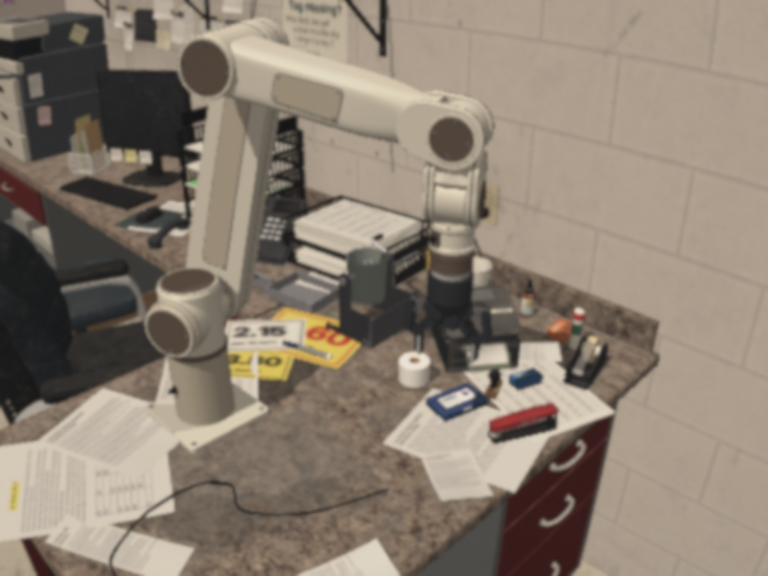

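View pics/top0.png

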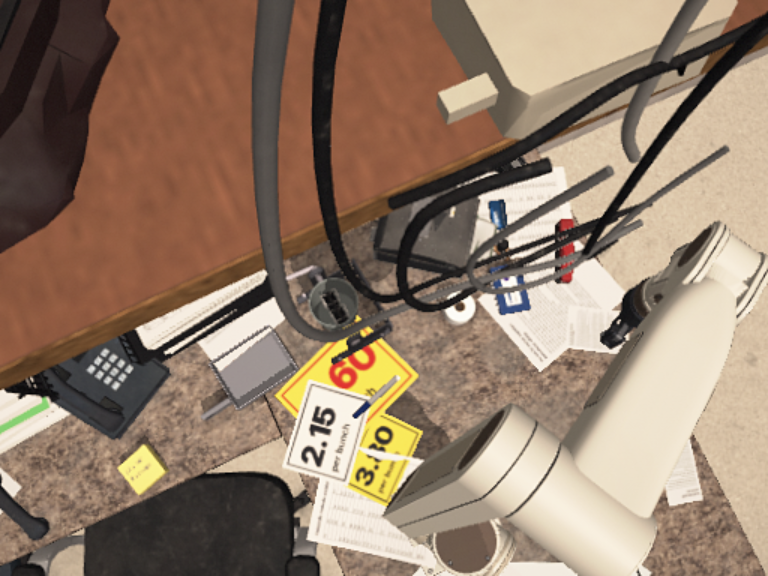

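The scene view shows the bucket and stand at about (370,285), the tray left of it at (300,288) and the roll at (414,370). The top view shows the tray at (255,367), its fin at (215,405), the bucket at (333,302), the roll at (460,308) and the stapler at (565,250). I'll measure these next.

```bash
python3 - <<'E'
from h import *
d=np.load("top0.npz");W=d["W"];im=d["im"]
for n,(u,v) in dict(tray=(255,367),fin=(215,405),bucket=(333,302),bwall=(310,310),roll=(460,308),stap=(565,250),guard=(370,340),crank=(318,275),wood=(200,200),wood2=(300,250),cable=(400,270),cable2=(430,300),sheet=(240,330),phone=(110,370),blk=(200,325),mon=(430,230)).items(): print(n,W[int(v/1.5),int(u/1.5)].round(3))
# height map of local region
sub=W[165:290,115:270];
x,y,z=[W[...,i] for i in range(3)]
cx=W[int(302/1.5),int(333/1.5)]
res=0.001
def hm(Ws,name,x0,x1,y0,y1):
    H=np.zeros((int((x1-x0)/.002),int((y1-y0)/.002)),np.float32)
    p=Ws.reshape(-1,3);p=p[np.isfinite(p).all(1)]
    p=p[(p[:,0]>x0)&(p[:,0]<x1)&(p[:,1]>y0)&(p[:,1]<y1)&(p[:,2]<.3)]
    i=((p[:,0]-x0)/.002).astype(int).clip(0,H.shape[0]-1);j=((p[:,1]-y0)/.002).astype(int).clip(0,H.shape[1]-1)
    np.maximum.at(H,(i,j),p[:,2]);H=cv2.dilate(H,np.ones((3,3)))
    H=H[::-1,::-1]
    c=cv2.applyColorMap((H/.25*255).clip(0,255).astype(np.uint8),cv2.COLORMAP_JET)
    for k in np.arange(np.ceil(x0*10)/10,x1,.1):
        r=int((x1-k)/.002);cv2.line(c,(0,r),(c.shape[1],r),(255,255,255),1);cv2.putText(c,f"{k:.1f}",(0,r),0,.4,(255,255,255))
    for k in np.arange(np.ceil(y0*10)/10,y1,.1):
        r=int((y1-k)/.002);cv2.line(c,(r,0),(r,c.shape[0]),(255,255,255),1);cv2.putText(c,f"{k:.1f}",(r,10),0,.4,(255,255,255))
    return c
a=np.concatenate([W.reshape(-1,3),np.load("scene0.npz")["W"].reshape(-1,3)])
cv2.imwrite("pics/hm.png",hm(a,"",0.1,.85,-.5,.6))
E
```

```text
tray [0.476 0.248 0.007]
fin [ 0.436  0.366 -0.   ]
bucket [0.508 0.03  0.138]
bwall [0.544 0.085 0.005]
roll [nan nan nan]
stap [ 0.414 -0.494  0.05 ]
guard [ 0.422 -0.01   0.014]
crank [0.57  0.035 0.153]
wood [0.367 0.083 1.143]
wood2 [0.33  0.049 1.122]
cable [0.3   0.006 1.111]
cable2 [ 0.299 -0.022  0.979]
sheet [0.567 0.247 0.004]
phone [0.591 0.528 0.08 ]
blk [0.599 0.312 0.079]
mon [ 0.563 -0.219  0.136]
```

View pics/hm.png

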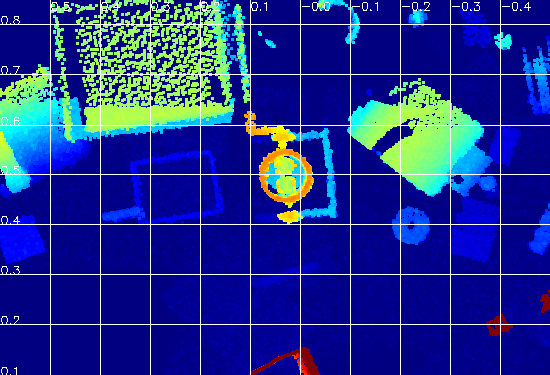

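```bash
python3 - <<'E'
from h import *
from scipy.optimize import least_squares
for nm in("top0","scene0"):
    p=np.load(nm+".npz")["W"].reshape(-1,3);p=p[np.isfinite(p).all(1)]
    def sel(x0,x1,y0,y1,z0,z1): return p[(p[:,0]>x0)&(p[:,0]<x1)&(p[:,1]>y0)&(p[:,1]<y1)&(p[:,2]>z0)&(p[:,2]<z1)]
    t=sel(.4,.57,.13,.36,.024,.036)[:,:2]
    def rect(q,hx,hy):
        c,s=np.cos(q[2]),np.sin(q[2]);d=t-q[:2];a=d@[c,s];b=d@[-s,c]
        dx=abs(a)-hx;dy=abs(b)-hy
        return np.where((dx>0)&(dy>0),np.hypot(dx,dy),np.where(dx>dy,dx,dy))
    r=least_squares(lambda q:rect(q,.0785,.0605),[.475,.247,-1.4],loss="soft_l1",f_scale=.002)
    c,s=np.cos(r.x[2]),np.sin(r.x[2])
    print(nm,len(t),"tray",r.x.round(4),np.median(abs(rect(r.x,.0785,.0605))),"fin",(r.x[:2]+[-.13*c+.035*s,-.13*s-.035*c]).round(4))
    f=sel(.38,.46,.33,.42,.036,.05);print("finpts",len(f),f.min(0),f.max(0),f.mean(0))
    b=sel(.43,.57,-.03,.1,.178,.192)[:,:2]
    r=least_squares(lambda q:np.hypot(*(b-q[:2]).T)-q[2],[.5,.035,.05],loss="soft_l1",f_scale=.002);print("bucket",len(b),r.x.round(4))
    bp=sel(.4,.61,-.08,-.03,.07,.09);print("bp",len(bp),bp.min(0),bp.max(0))
    # backplate main run
    k=bp[(bp[:,0]>.44)&(bp[:,0]<.57)];
    if len(k)>5: print("bp line y=a x+b",np.polyfit(k[:,0],k[:,1],1),"at .5",np.polyval(np.polyfit(k[:,0],k[:,1],1),.5))
    for lo,hi in((.40,.46),(.55,.61)):
        g=sel(lo,hi,-.05,.02,.07,.09)
        if len(g)>5: print("guard",len(g),np.polyfit(g[:,1],g[:,0],1),g[:,0].min(),g[:,0].max())
    cr=sel(.59,.66,.03,.15,.12,.26);print("crank",len(cr),cr.min(0) if len(cr) else"",cr.max(0)if len(cr) else"")
    pn=sel(.6,.66,.08,.14,.15,.2);print(pn.mean(0),np.percentile(pn,[5,95],axis=0))
    ro=sel(.35,.45,-.25,-.16,.04,.06);print("roll",ro.mean(0))
    ob=sel(.585,.66,-.12,.2,.03,.3);
    for y0 in np.arange(-.12,.2,.02):
        o=ob[(ob[:,1]>=y0)&(ob[:,1]<y0+.02)]
        if len(o):print("  y",y0.round(2),len(o),"xmin",o[:,0].min().round(3),"xmax",o[:,0].max().round(3),"zmax",o[:,2].max().round(3))
E
```

```text
top0 187 tray [ 0.4753  0.2497 -1.4218] 0.0009762566138696027 fin [0.4214 0.373 ]
finpts 75 [0.41007073 0.33163688 0.03663535] [0.43309274 0.39317719 0.04809509] [0.42137717 0.36244062 0.04276151]
bucket 130 [0.498  0.0299 0.0481]
bp 89 [ 0.4191933  -0.06596008  0.07086508] [ 0.59164387 -0.03106942  0.08834878]
bp line y=a x+b [ 0.08215562 -0.09829917] at .5 -0.05722136406790215
guard 29 [-0.14377324  0.42091078] 0.4155158135977693 0.42873621179106153
guard 29 [0.01159257 0.57762351] 0.5590447007010333 0.5862633504110079
crank 30 [0.5904473  0.03414564 0.12049411] [0.63620284 0.14916583 0.17445323]<stdin>:25: RuntimeWarning: Mean of empty slice.
  ret = um.true_divide(
Traceback (most recent call last):
IndexError: index -1 is out of bounds for axis 0 with size 0
```

```bash
cat >> h.py <<'E'
S=np.array([.498,.030]);SY=-1.489
def st(x,y):  # stand -> world xy
    c,s=np.cos(SY),np.sin(SY);return S+[c*x-s*y,s*x+c*y]
def pose(xy,z,yang,tilt=0):  # tool down, tool y at world angle yang
    y=np.array([np.cos(yang),np.sin(yang),0]);zz=np.array([0,0,-1.]);x=np.cross(y,zz)
    return np.array([*xy,z]),R.from_matrix(np.stack([x,y,zz],1))
def plan(wps,cur=None):
    if cur is None:
        o=bot.get_obs();cur=(o["eef_pos"],R.from_quat(o["tool_rot"]))
    for p,r in wps:
        print("slide",(cur[1].inv().apply(p-cur[0])/.25).round(3),"rot",((cur[1].inv()*r).as_rotvec()/.5).round(3),"->",p.round(3));cur=(p,r)
E
python3 - <<'E'
from h import *
p=np.concatenate([np.load(n+".npz")["W"].reshape(-1,3) for n in("top0","scene0")]);p=p[np.isfinite(p).all(1)]
for y0 in np.arange(-.14,.24,.02):
    o=p[(p[:,0]>.58)&(p[:,0]<.68)&(p[:,1]>=y0)&(p[:,1]<y0+.02)&(p[:,2]>.05)&(p[:,2]<.35)]
    if len(o):print("  y",y0.round(2),len(o),"x",o[:,0].min().round(3),o[:,0].max().round(3),"zmax",o[:,2].max().round(3))
plan([pose((.32,-.22),.24,-.7),pose((.40,0.0),.24,-.3),pose((.41,.2),.24,-.1),pose((.4214,.373),.12,.149),pose((.4214,.373),.012,.149)])
E
```

```text
y -0.14 95 x 0.581 0.642 zmax 0.128
  y -0.12 82 x 0.581 0.635 zmax 0.124
  y -0.1 7 x 0.586 0.611 zmax 0.094
  y -0.06 15 x 0.58 0.592 zmax 0.085
  y -0.04 10 x 0.58 0.586 zmax 0.076
  y -0.02 13 x 0.58 0.584 zmax 0.079
  y 0.0 15 x 0.581 0.583 zmax 0.145
  y 0.02 25 x 0.58 0.597 zmax 0.163
  y 0.04 24 x 0.581 0.595 zmax 0.167
  y 0.06 35 x 0.582 0.595 zmax 0.176
  y 0.08 44 x 0.58 0.625 zmax 0.183
  y 0.1 31 x 0.584 0.68 zmax 0.182
  y 0.12 28 x 0.613 0.679 zmax 0.131
  y 0.14 117 x 0.606 0.68 zmax 0.138
  y 0.16 118 x 0.604 0.652 zmax 0.14
  y 0.18 148 x 0.601 0.679 zmax 0.142
  y 0.2 156 x 0.6 0.679 zmax 0.14
  y 0.22 188 x 0.598 0.678 zmax 0.142
slide [ 0.75  -0.637 -0.037] rot [-0.004 -0.001 -0.812] -> [ 0.32 -0.22  0.24]
slide [ 0.879 -0.322  0.   ] rot [ 0.   0.  -0.8] -> [0.4  0.   0.24]
slide [ 0.776 -0.198  0.   ] rot [ 0.   0.  -0.4] -> [0.41 0.2  0.24]
slide [ 0.693 -0.024  0.48 ] rot [ 0.     0.    -0.498] -> [0.421 0.373 0.12 ]
slide [0.    0.    0.432] rot [0. 0. 0.] -> [0.421 0.373 0.012]
```

Request:
{"fn": "drive_tool", "kwargs": {
  "slide": [
    [0.1,-0.08,0],
    [0.2,-0.16,-0.01],
    [0.3,-0.25,-0.02],
    [0.4,-0.34,-0.03],
    [0.5,-0.43,-0.04],
    [0.6,-0.52,-0.04],
    [0.7,-0.6,-0.04],
    [0.75,-0.64,-0.04]
  ],
  "rotation": [
    [0,0,-0.1],
    [0,0,-0.2],
    [0,0,-0.3],
    [0,0,-0.4],
    [0,0,-0.5],
    [0,0,-0.6],
    [0,0,-0.75],
    [0,0,-0.81]
  ],
  "gripper": 1
}}

```text
clock: 1.1
eef_pos: [0.3201, -0.2184, 0.241]
tool_rot: [0.906, 0.423, -0.0, -0.0]
ft_force: [-0.5, -0.3, -0.0]
grip_width: 0.0853
grasp_force: 0.0
```

Request:
{"fn": "drive_tool", "kwargs": {
  "slide": [
    [0.11,-0.04,0],
    [0.22,-0.08,0],
    [0.33,-0.12,0],
    [0.44,-0.16,0],
    [0.55,-0.2,0],
    [0.66,-0.24,0],
    [0.77,-0.28,0],
    [0.88,-0.32,0]
  ],
  "rotation": [
    [0,0,-0.1],
    [0,0,-0.2],
    [0,0,-0.3],
    [0,0,-0.4],
    [0,0,-0.5],
    [0,0,-0.6],
    [0,0,-0.7],
    [0,0,-0.8]
  ]
}}

```text
clock: 2.1
eef_pos: [0.4007, 0.0008, 0.241]
tool_rot: [0.805, 0.594, -0.0, -0.0]
ft_force: [-0.7, -0.4, 0.4]
grip_width: 0.0852
grasp_force: 0.0
```

Request:
{"fn": "drive_tool", "kwargs": {
  "slide": [
    [0.1,-0.02,0],
    [0.2,-0.05,0],
    [0.3,-0.08,0],
    [0.4,-0.1,0],
    [0.5,-0.13,0],
    [0.6,-0.16,0],
    [0.7,-0.18,0],
    [0.78,-0.2,0]
  ],
  "rotation": [
    [0,0,-0.05],
    [0,0,-0.1],
    [0,0,-0.15],
    [0,0,-0.2],
    [0,0,-0.25],
    [0,0,-0.3],
    [0,0,-0.35],
    [0,0,-0.4]
  ]
}}

```text
clock: 3.1
eef_pos: [0.4105, 0.2017, 0.2408]
tool_rot: [0.741, 0.671, -0.0, -0.0]
ft_force: [-0.4, 0.4, -0.2]
grip_width: 0.0854
grasp_force: 0.0
```

Request:
{"fn": "drive_tool", "kwargs": {
  "slide": [
    [0.1,0,0.05],
    [0.2,-0.01,0.1],
    [0.3,-0.01,0.2],
    [0.4,-0.02,0.3],
    [0.5,-0.02,0.35],
    [0.6,-0.02,0.4],
    [0.69,-0.02,0.48],
    [0.69,-0.02,0.48]
  ],
  "rotation": [
    [0,0,-0.1],
    [0,0,-0.2],
    [0,0,-0.3],
    [0,0,-0.4],
    [0,0,-0.5],
    [0,0,-0.5],
    [0,0,-0.5],
    [0,0,-0.5]
  ]
}}

```text
clock: 4.1
eef_pos: [0.4219, 0.3731, 0.1189]
tool_rot: [0.652, 0.758, -0.002, -0.0]
ft_force: [0.1, -0.1, 0.5]
grip_width: 0.0853
grasp_force: 0.0
```

```bash
python3 - <<'E'
from h import *
plan([pose((.4214,.373),.012,.149)])
c=bot.camera("top");W=cloud(c);save("top1",c["image"][180:330,80:290],3.5)
p=W.reshape(-1,3);f=p[(p[:,0]>.39)&(p[:,0]<.45)&(p[:,1]>.32)&(p[:,1]<.42)&(p[:,2]>.035)&(p[:,2]<.05)];print(len(f))
E
```

```text
slide [ 0.001 -0.     0.428] rot [-0.008  0.005  0.004] -> [0.421 0.373 0.012]
45
```

View pics/top1.png

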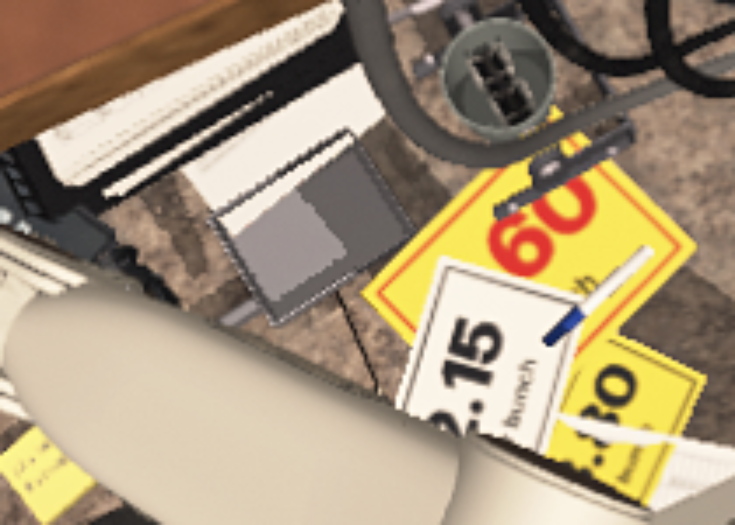

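The crop shows the tray undisturbed at (310,230), its fin at (235,310) partly under the arm, and the clips in the bucket at (500,80). I'll descend and pinch the fin.

Request:
{"fn": "drive_tool", "kwargs": {
  "slide": [
    [0,0,0.1],
    [0,0,0.2],
    [0,0,0.28],
    [0,0,0.34],
    [0,0,0.38],
    [0,0,0.41],
    [0,0,0.425],
    [0,0,0.425]
  ],
  "rotation": [
    [0,0,0],
    [0,0,0],
    [0,0,0],
    [0,0,0],
    [0,0,0],
    [0,0,0],
    [0,0,0],
    [0,0,0]
  ]
}}

```text
clock: 5.15
eef_pos: [0.4233, 0.3731, 0.0151]
tool_rot: [0.652, 0.758, 0.0, 0.0]
ft_force: [-0.6, -0.3, 0.1]
grip_width: 0.0856
grasp_force: 0.0
```

Request:
{"fn": "drive_tool", "kwargs": {
  "slide": [
    [0,0,0],
    [0,0,0],
    [0,0,0],
    [0,0,0],
    [0,0,0],
    [0,0,0],
    [0,0,0],
    [0,0,0]
  ],
  "rotation": [
    [0,0,0],
    [0,0,0],
    [0,0,0],
    [0,0,0],
    [0,0,0],
    [0,0,0],
    [0,0,0],
    [0,0,0]
  ],
  "gripper": 0
}}

```text
clock: 6.15
eef_pos: [0.4233, 0.3732, 0.0153]
tool_rot: [0.652, 0.758, 0.0, -0.0]
ft_force: [-0.9, -0.1, 4.7]
grip_width: 0.0109
grasp_force: 59.0
```

```bash
python3 - <<'E'
from h import *
o=bot.get_obs();print(o["eef_pos"],o["ft_force"],o["grip_width"])
z=o["eef_pos"][2]; a=SY+np.pi/2
plan([pose(st(-.200,-.035),z,a),pose(st(-.124,-.035),z,a)])
E
```

```text
[0.42332393 0.37320945 0.01530769] [-0.91071822 -0.14580579  4.68857003] 0.010862180282735417
slide [-0.594  0.006 -0.   ] rot [ 0.    -0.001  0.135] -> [0.447 0.226 0.015]
slide [-0.304 -0.     0.   ] rot [0. 0. 0.] -> [0.453 0.151 0.015]
```

Request:
{"fn": "drive_tool", "kwargs": {
  "slide": [
    [-0.06,0.01,0],
    [-0.13,0.01,0],
    [-0.2,0.01,0],
    [-0.28,0.01,0],
    [-0.36,0.01,0],
    [-0.44,0.01,0],
    [-0.52,0.01,0],
    [-0.59,0.01,0]
  ],
  "rotation": [
    [0,0,0.07],
    [0,0,0.135],
    [0,0,0.135],
    [0,0,0.135],
    [0,0,0.135],
    [0,0,0.135],
    [0,0,0.135],
    [0,0,0.135]
  ]
}}

```text
clock: 7.15
eef_pos: [0.4479, 0.2264, 0.0153]
tool_rot: [0.678, 0.735, 0.0, -0.0]
ft_force: [0.5, 3.4, 4.6]
grip_width: 0.0107
grasp_force: 59.4
```

```bash
python3 - <<'E'
from h import *
o=bot.get_obs();print(o["ft_force"])
plan([pose(st(-.124,-.035),o["eef_pos"][2],SY+np.pi/2)])
E
```

```text
[0.46899372 3.37459248 4.58633105]
slide [-0.303 -0.004 -0.   ] rot [ 0.    -0.001 -0.001] -> [0.453 0.151 0.015]
```

Request:
{"fn": "drive_tool", "kwargs": {
  "slide": [
    [-0.05,0,0],
    [-0.1,0,0],
    [-0.15,0,0],
    [-0.2,0,0],
    [-0.24,0,0],
    [-0.27,0,0],
    [-0.285,0,0],
    [-0.295,0,0]
  ],
  "rotation": [
    [0,0,0],
    [0,0,0],
    [0,0,0],
    [0,0,0],
    [0,0,0],
    [0,0,0],
    [0,0,0],
    [0,0,0]
  ]
}}

```text
clock: 8.15
eef_pos: [0.4537, 0.1539, 0.0153]
tool_rot: [0.678, 0.735, 0.001, -0.001]
ft_force: [-3.4, 9.3, 4.9]
grip_width: 0.011
grasp_force: 59.3
```

```bash
python3 - <<'E'
from h import *
o=bot.get_obs();print(o["eef_pos"],o["ft_force"])
c=bot.camera("top");W=cloud(c);save("top2",c["image"][150:300,120:290],4)
p=W.reshape(-1,3);p=p[np.isfinite(p).all(1)]
t=p[(p[:,2]>.02)&(p[:,2]<.037)&(p[:,0]>.40)&(p[:,0]<.585)&(p[:,1]>-.06)&(p[:,1]<.135)]
c,s=np.cos(SY),np.sin(SY);d=t[:,:2]-S;q=np.stack([d@[c,s],d@[-s,c]],1)
print(len(q));print(np.histogram(q[:,0],np.arange(-.12,.1,.01)));print(np.histogram(q[:,1],np.arange(-.09,.1,.01)))
e=q[(q[:,0]<-.05)&(abs(q[:,1])<.045)];print("outer wall x",np.median(e[:,0]),len(e),"expected -.0745 home")
E
```

```text
[0.45365661 0.15385736 0.0152654 ] [-3.36168305  9.31323181  4.884214  ]
102
(array([ 0,  0,  0,  0,  4,  5,  5,  4,  5,  4,  3,  1,  3,  2,  5,  6, 10,
       10,  7,  5, 23]), array([-1.20000000e-01, -1.10000000e-01, -1.00000000e-01, -9.00000000e-02,
       -8.00000000e-02, -7.00000000e-02, -6.00000000e-02, -5.00000000e-02,
       -4.00000000e-02, -3.00000000e-02, -2.00000000e-02, -1.00000000e-02,
       -5.55111512e-17,  1.00000000e-02,  2.00000000e-02,  3.00000000e-02,
        4.00000000e-02,  5.00000000e-02,  6.00000000e-02,  7.00000000e-02,
        8.00000000e-02,  9.00000000e-02]))
(array([ 6, 15, 15, 23,  0,  4,  3,  4,  1,  0,  0,  0,  0,  2,  5, 15,  9,
        0]), array([-9.00000000e-02, -8.00000000e-02, -7.00000000e-02, -6.00000000e-02,
       -5.00000000e-02, -4.00000000e-02, -3.00000000e-02, -2.00000000e-02,
       -1.00000000e-02, -4.16333634e-17,  1.00000000e-02,  2.00000000e-02,
        3.00000000e-02,  4.00000000e-02,  5.00000000e-02,  6.00000000e-02,
        7.00000000e-02,  8.00000000e-02,  9.00000000e-02]))
outer wall x nan 0 expected -.0745 home
  return _methods._mean(a, axis=axis, dtype=dtype,
  ret = ret.dtype.type(ret / rcount)
```

View pics/top2.png

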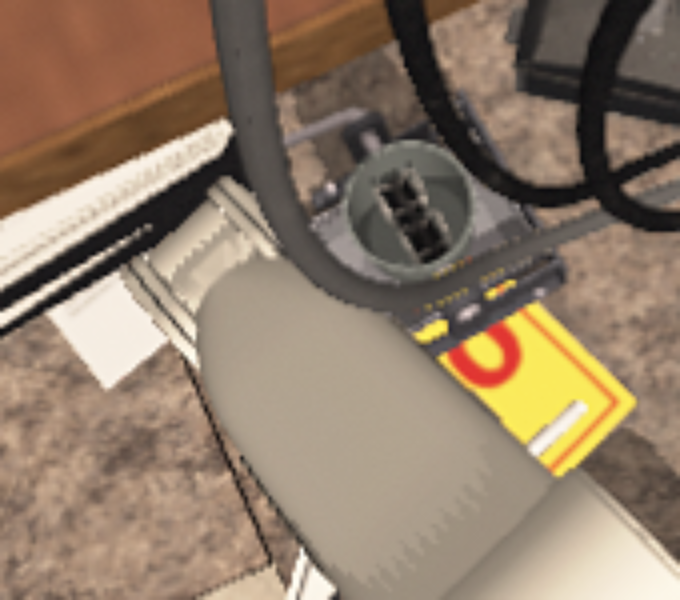

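The tray is under the bucket, with the arm hiding its outer end. I'll push a few mm more to feel for the back plate.

Request:
{"fn": "drive_tool", "kwargs": {
  "slide": [
    [-0.008,0,0],
    [-0.012,0,0],
    [-0.016,0,0],
    [-0.02,0,0],
    [-0.02,0,0],
    [-0.02,0,0],
    [-0.02,0,0],
    [-0.02,0,0]
  ],
  "rotation": [
    [0,0,0],
    [0,0,0],
    [0,0,0],
    [0,0,0],
    [0,0,0],
    [0,0,0],
    [0,0,0],
    [0,0,0]
  ]
}}

```text
clock: 9.2
eef_pos: [0.4531, 0.1537, 0.0153]
tool_rot: [0.676, 0.737, 0.003, -0.004]
ft_force: [-4.6, 19.8, 4.0]
grip_width: 0.0115
grasp_force: 59.2
```

Request:
{"fn": "drive_tool", "kwargs": {
  "slide": [
    [0.02,0,0],
    [0.02,0,0],
    [0.02,0,0],
    [0.02,0,0],
    [0.02,0,0],
    [0.02,0,0],
    [0.02,0,0],
    [0.02,0,0]
  ],
  "rotation": [
    [0,0,0],
    [0,0,0],
    [0,0,0],
    [0,0,0],
    [0,0,0],
    [0,0,0],
    [0,0,0],
    [0,0,0]
  ]
}}

```text
clock: 10.2
eef_pos: [0.4531, 0.1537, 0.0153]
tool_rot: [0.677, 0.736, -0.0, -0.0]
ft_force: [-1.7, 5.0, 8.7]
grip_width: 0.0109
grasp_force: 59.7
```

Request:
{"fn": "drive_tool", "kwargs": {
  "slide": [
    [0,0,0],
    [0,0,0],
    [0,0,0],
    [0,0,0],
    [0,0,0],
    [0,0,0],
    [0,0,-0.05],
    [0,0,-0.1]
  ],
  "rotation": [
    [0,0,0],
    [0,0,0],
    [0,0,0],
    [0,0,0],
    [0,0,0],
    [0,0,0],
    [0,0,0],
    [0,0,0]
  ],
  "gripper": 1
}}

```text
clock: 11.2
eef_pos: [0.4538, 0.1541, 0.0411]
tool_rot: [0.678, 0.735, 0.0, 0.0]
ft_force: [-0.5, -0.4, 0.5]
grip_width: 0.0856
grasp_force: 0.0
```

```bash
python3 - <<'E'
from h import *
o=bot.get_obs();print(o["eef_pos"],o["ft_force"],o["grip_width"],o["joint_pos"].round(2))
a0=SY+np.pi/2
P=lambda x,y,z,a:pose(st(x,y),z,a)
plan([P(-.14,-.035,.26,a0),P(-.12,.06,.28,a0-.5),P(-.09,.12,.28,a0-1),P(-.0652,.12,.28,SY),P(-.0652,.12,.157,SY)])
print(o["tool_rot"])
E
```

```text
[0.4538346  0.15411755 0.04108072] [-0.45428797 -0.39712474  0.48823482] 0.0855910934441104 [ 0.33  0.38 -0.35  0.85 -0.    1.82]
slide [ 0.051 -0.004 -0.876] rot [ 0.001 -0.    -0.   ] -> [0.452 0.167 0.26 ]
slide [-0.08  0.38 -0.08] rot [0. 0. 1.] -> [0.548 0.155 0.28 ]
slide [0.01  0.268 0.   ] rot [0. 0. 1.] -> [0.61 0.13 0.28]
slide [-0.054  0.083  0.   ] rot [0.    0.    1.142] -> [0.612 0.105 0.28 ]
slide [0.    0.    0.492] rot [0. 0. 0.] -> [0.612 0.105 0.157]
[6.77690593e-01 7.35347137e-01 1.88945421e-04 1.12991572e-04]
```

Request:
{"fn": "drive_tool", "kwargs": {
  "slide": [
    [0.01,0,-0.1],
    [0.02,0,-0.2],
    [0.03,0,-0.32],
    [0.04,0,-0.44],
    [0.05,0,-0.56],
    [0.05,0,-0.68],
    [0.05,0,-0.8],
    [0.05,0,-0.88]
  ],
  "rotation": [
    [0,0,0],
    [0,0,0],
    [0,0,0],
    [0,0,-0.1],
    [0,0,-0.3],
    [0,0,-0.5],
    [0,0,-0.75],
    [0,0,-1]
  ]
}}

```text
clock: 12.2
eef_pos: [0.453, 0.1667, 0.263]
tool_rot: [0.473, 0.881, 0.001, 0.001]
ft_force: [1.1, 0.0, -0.6]
grip_width: 0.0851
grasp_force: 0.0
```

```bash
python3 - <<'E'
from h import *
a0=SY+np.pi/2
P=lambda x,y,z,a:pose(st(x,y),z,a)
plan([P(-.12,.06,.28,a0+1),P(-.0652,.12,.28,a0+np.pi/2),P(-.0652,.12,.157,a0+np.pi/2)])
E
```

```text
slide [-0.251  0.29  -0.067] rot [ 0.006  0.003 -0.992] -> [0.548 0.155 0.28 ]
slide [-0.32  -0.055  0.   ] rot [ 0.     0.    -1.142] -> [0.612 0.105 0.28 ]
slide [0.    0.    0.492] rot [0. 0. 0.] -> [0.612 0.105 0.157]
```

Request:
{"fn": "drive_tool", "kwargs": {
  "slide": [
    [-0.03,0.04,-0.02],
    [-0.06,0.08,-0.04],
    [-0.1,0.12,-0.06],
    [-0.14,0.16,-0.07],
    [-0.18,0.2,-0.07],
    [-0.21,0.24,-0.07],
    [-0.25,0.29,-0.07],
    [-0.25,0.29,-0.07]
  ],
  "rotation": [
    [0,0,-0.13],
    [0,0,-0.26],
    [0,0,-0.4],
    [0,0,-0.52],
    [0,0,-0.65],
    [0,0,-0.8],
    [0,0,-0.9],
    [0,0,-0.99]
  ]
}}

```text
clock: 13.2
eef_pos: [0.5482, 0.1539, 0.2783]
tool_rot: [0.244, 0.97, 0.0, 0.001]
ft_force: [-0.5, -0.6, 0.4]
grip_width: 0.085
grasp_force: 0.0
```

Request:
{"fn": "drive_tool", "kwargs": {
  "slide": [
    [-0.04,-0.01,0],
    [-0.08,-0.01,0],
    [-0.12,-0.02,0],
    [-0.16,-0.03,0],
    [-0.2,-0.03,0],
    [-0.24,-0.04,0],
    [-0.28,-0.05,0],
    [-0.32,-0.055,0]
  ],
  "rotation": [
    [0,0,-0.13],
    [0,0,-0.26],
    [0,0,-0.4],
    [0,0,-0.52],
    [0,0,-0.65],
    [0,0,-0.8],
    [0,0,-0.9],
    [0,0,-1]
  ]
}}

```text
clock: 14.2
eef_pos: [0.6115, 0.1037, 0.2789]
tool_rot: [-0.004, 1.0, 0.0, 0.001]
ft_force: [-0.1, -0.7, 0.1]
grip_width: 0.0858
grasp_force: 0.0
```

```bash
python3 - <<'E'
from h import *
a0=SY+np.pi/2
P=lambda x,y,z,a:pose(st(x,y),z,a)
plan([P(-.0652,.12,.158,a0+np.pi/2)])
o=bot.get_obs();print(o["joint_pos"].round(2))
c=bot.camera("scene");W=cloud(c);save("scene1",c["image"][100:260,180:360],4)
p=np.concatenate([W.reshape(-1,3),cloud(bot.camera("top")).reshape(-1,3)]);p=p[np.isfinite(p).all(1)]
t=p[(p[:,2]>.155)&(p[:,2]<.19)&(p[:,0]>.595)&(p[:,0]<.64)&(p[:,1]>.04)&(p[:,1]<.15)]
print(len(t),t.round(3)[:40] if len(t)<40 else (t.min(0),t.max(0),t.mean(0)))
E
```

```text
slide [-0.003  0.004  0.483] rot [ 0.     0.002 -0.149] -> [0.612 0.105 0.158]
[ 0.17  0.48  0.48  1.56 -0.    0.16]
23 [[0.618 0.108 0.179]
 [0.619 0.104 0.18 ]
 [0.621 0.099 0.18 ]
 [0.631 0.104 0.176]
 [0.603 0.103 0.181]
 [0.603 0.098 0.182]
 [0.61  0.099 0.18 ]
 [0.616 0.1   0.178]
 [0.619 0.098 0.177]
 [0.627 0.1   0.174]
 [0.596 0.102 0.179]
 [0.596 0.096 0.181]
 [0.596 0.091 0.182]
 [0.61  0.1   0.175]
 [0.615 0.099 0.174]
 [0.615 0.093 0.176]
 [0.625 0.098 0.171]
 [0.602 0.097 0.174]
 [0.609 0.098 0.172]
 [0.612 0.096 0.172]
 [0.62  0.098 0.169]
 [0.6   0.095 0.172]
 [0.605 0.095 0.17 ]]
```

View pics/scene1.png

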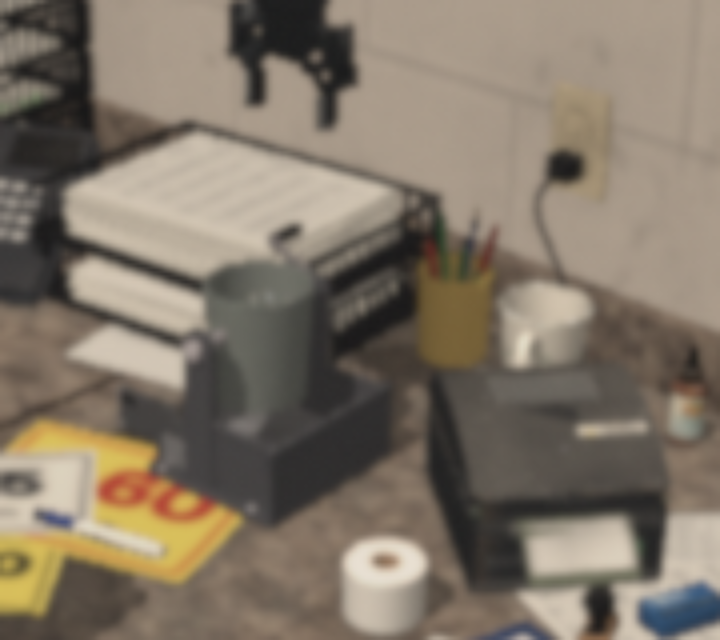

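The pin shows at (285,240) in the crop, just below and between the open fingers. Its points agree with the prediction of (0.61, 0.104, 0.175).

Request:
{"fn": "drive_tool", "kwargs": {
  "slide": [
    [0,0,0.03],
    [0,0,0.1],
    [0,0,0.18],
    [0,0,0.26],
    [0,0,0.34],
    [0,0,0.42],
    [0,0,0.48],
    [0,0,0.48]
  ],
  "rotation": [
    [0,0,-0.1],
    [0,0,-0.15],
    [0,0,-0.15],
    [0,0,-0.15],
    [0,0,-0.15],
    [0,0,-0.15],
    [0,0,-0.15],
    [0,0,-0.15]
  ]
}}

```text
clock: 15.3
eef_pos: [0.6104, 0.1041, 0.1566]
tool_rot: [-0.04, 0.999, -0.0, -0.001]
ft_force: [-0.8, 0.3, 0.1]
grip_width: 0.0853
grasp_force: 0.0
```

Request:
{"fn": "drive_tool", "kwargs": {
  "slide": [
    [0,0,0],
    [0,0,0],
    [0,0,0],
    [0,0,0],
    [0,0,0],
    [0,0,0],
    [0,0,0],
    [0,0,0]
  ],
  "rotation": [
    [0,0,0],
    [0,0,0],
    [0,0,0],
    [0,0,0],
    [0,0,0],
    [0,0,0],
    [0,0,0],
    [0,0,0]
  ],
  "gripper": 0
}}

```text
clock: 16.3
eef_pos: [0.6116, 0.1053, 0.1582]
tool_rot: [-0.041, 0.999, 0.001, 0.001]
ft_force: [-1.2, 5.4, 2.7]
grip_width: 0.0139
grasp_force: 58.6
```

```bash
python3 - <<'E'
from h import *
o=bot.get_obs();print(o["eef_pos"],o["ft_force"],o["joint_pos"].round(2))
d=o["eef_pos"][:2]-S;c,s=np.cos(SY),np.sin(SY);print("stand",d@[c,s],d@[-s,c])
# cumulative from the q=0 pose, tool axes
r=R.from_quat(o["tool_rot"])
for q in [0.1,.2,.3,.45,.6,.75,.9,1.05,1.2,1.35,1.5,1.65,1.8,1.95,2.1,2.2,2.3,2.4,2.45]:
    dx=.07*(np.sin(q-1.2)-np.sin(-1.2));dz=.07*(np.cos(q-1.2)-np.cos(1.2))
    w=np.array([c*dx,s*dx,dz]);print(q,(r.inv().apply(w)/.25).round(3))
E
```

```text
[0.61163185 0.10526251 0.15821532] [-1.16689095  5.35677232  2.72790697] [0.17 0.52 0.22 1.27 0.   0.09]
stand -0.06572656370203242 0.11940126397432597
0.1 [-0.    -0.011 -0.026]
0.2 [-0.    -0.025 -0.05 ]
0.3 [-0.    -0.041 -0.073]
0.45 [-0.    -0.07  -0.104]
0.6 [-0.    -0.103 -0.13 ]
0.75 [-0.    -0.139 -0.151]
0.9 [-0.    -0.178 -0.166]
1.05 [-0.    -0.219 -0.176]
1.2 [-0.    -0.261 -0.179]
1.35 [-0.    -0.302 -0.176]
1.5 [-0.    -0.343 -0.167]
1.65 [-0.    -0.382 -0.151]
1.8 [-0.    -0.419 -0.131]
1.95 [-0.    -0.452 -0.104]
2.1 [-0.    -0.48  -0.074]
2.2 [-0.    -0.496 -0.051]
2.3 [-0.    -0.51  -0.027]
2.4 [-0.    -0.522 -0.001]
2.45 [-0.    -0.527  0.012]
```

The pin is gripped at 13.9 mm. Now the first part of the swing.

Request:
{"fn": "drive_tool", "kwargs": {
  "slide": [
    [0,-0.011,-0.026],
    [0,-0.025,-0.05],
    [0,-0.041,-0.073],
    [0,-0.055,-0.09],
    [0,-0.07,-0.104],
    [0,-0.086,-0.118],
    [0,-0.103,-0.13],
    [0,-0.103,-0.13]
  ],
  "rotation": [
    [0,0,0],
    [0,0,0],
    [0,0,0],
    [0,0,0],
    [0,0,0],
    [0,0,0],
    [0,0,0],
    [0,0,0]
  ]
}}

```text
clock: 17.3
eef_pos: [0.6135, 0.0832, 0.1918]
tool_rot: [-0.042, 0.999, 0.005, 0.001]
ft_force: [-3.5, 12.9, 7.0]
grip_width: 0.0139
grasp_force: 58.5
```

Request:
{"fn": "drive_tool", "kwargs": {
  "slide": [
    [0,-0.036,-0.021],
    [0,-0.075,-0.036],
    [0,-0.116,-0.046],
    [0,-0.158,-0.049],
    [0,-0.199,-0.046],
    [0,-0.24,-0.037],
    [0,-0.279,-0.021],
    [0,-0.279,-0.021]
  ],
  "rotation": [
    [0,0,0],
    [0,0,0],
    [0,0,0],
    [0,0,0],
    [0,0,0],
    [0,0,0],
    [0,0,0],
    [0,0,0]
  ]
}}

```text
clock: 18.3
eef_pos: [0.6196, 0.0084, 0.1968]
tool_rot: [-0.04, 0.999, -0.0, 0.001]
ft_force: [-2.4, 1.8, 7.2]
grip_width: 0.0135
grasp_force: 65.7
```

Request:
{"fn": "drive_tool", "kwargs": {
  "slide": [
    [0,-0.037,0.02],
    [0,-0.07,0.047],
    [0,-0.098,0.077],
    [0,-0.114,0.1],
    [0,-0.128,0.124],
    [0,-0.14,0.15],
    [0,-0.142,0.155],
    [0,-0.142,0.155]
  ],
  "rotation": [
    [0,0,0],
    [0,0,0],
    [0,0,0],
    [0,0,0],
    [0,0,0],
    [0,0,0],
    [0,0,0],
    [0,0,0]
  ]
}}

```text
clock: 19.3
eef_pos: [0.6222, -0.0237, 0.1572]
tool_rot: [-0.041, 0.999, 0.003, 0.001]
ft_force: [-0.3, 7.5, 5.0]
grip_width: 0.0138
grasp_force: 74.3
```

```bash
python3 - <<'E'
from h import *
o=bot.get_obs();d=o["eef_pos"][:2]-S;c,s=np.cos(SY),np.sin(SY);x=d@[c,s];print("stand",x,d@[-s,c],"q",1.2+np.arctan2(x,o["eef_pos"][2]+.017-.15),o["ft_force"])
c=bot.camera("top");save("top3",c["image"][150:300,150:300],4)
E
```

```text
stand 0.063716741593935 0.119406510828427 q 2.4074411444041157 [-0.30893298  7.54608595  5.00159337]
```

View pics/top3.png

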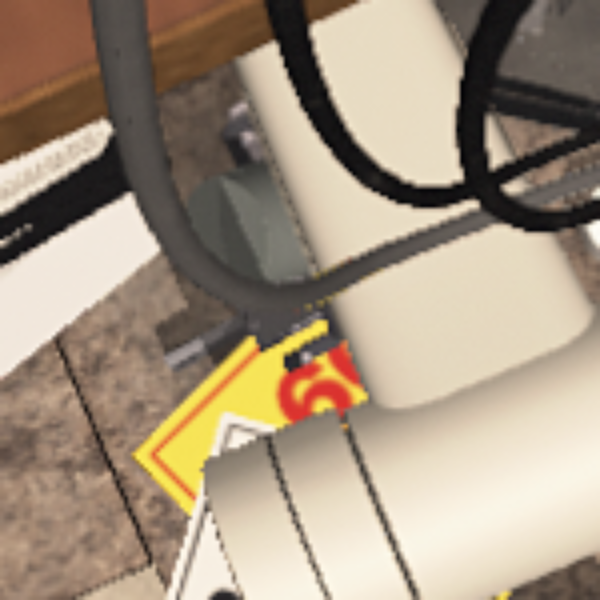

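The bucket is at the far stop with its bottom facing up at (250,220), and the arm hides the clips. I'll rock it there.

Request:
{"fn": "drive_tool", "kwargs": {
  "slide": [
    [0,0.021,-0.043],
    [0,0.044,-0.078],
    [0,0.021,-0.043],
    [0,0,0],
    [0,0.021,-0.043],
    [0,0.044,-0.078],
    [0,0.021,-0.043],
    [0,0,0]
  ],
  "rotation": [
    [0,0,0],
    [0,0,0],
    [0,0,0],
    [0,0,0],
    [0,0,0],
    [0,0,0],
    [0,0,0],
    [0,0,0]
  ]
}}

```text
clock: 20.35
eef_pos: [0.6222, -0.0238, 0.1573]
tool_rot: [-0.041, 0.999, 0.003, 0.001]
ft_force: [1.1, 10.8, -1.9]
grip_width: 0.0137
grasp_force: 74.4
```

Request:
{"fn": "drive_tool", "kwargs": {
  "slide": [
    [0,0,0],
    [0,0.044,-0.078],
    [0,0.044,-0.078],
    [0,0,0],
    [0,0,0],
    [0,0.044,-0.078],
    [0,0,0],
    [0,0,0]
  ],
  "rotation": [
    [0,0,0],
    [0,0,0],
    [0,0,0],
    [0,0,0],
    [0,0,0],
    [0,0,0],
    [0,0,0],
    [0,0,0]
  ]
}}

```text
clock: 21.35
eef_pos: [0.6219, -0.0248, 0.1571]
tool_rot: [-0.041, 0.999, 0.002, 0.0]
ft_force: [-2.0, 7.9, 4.7]
grip_width: 0.0138
grasp_force: 70.4
```

```bash
python3 - <<'E'
from h import *
o=bot.get_obs();d=o["eef_pos"][:2]-S;c,s=np.cos(SY),np.sin(SY);x=d@[c,s];print("stand",x,d@[-s,c],"q",1.2+np.arctan2(x,o["eef_pos"][2]+.017-.15),o["ft_force"],o["clock"])
# is the bucket interior visible in scene?
c=bot.camera("scene");save("scene2",c["image"][140:250,210:320],5)
E
```

```text
stand 0.06475899257988044 0.11897955899341199 q 2.415008078703973 [-1.98486866  7.92407365  4.66159047] 21.35
```

View pics/scene2.png

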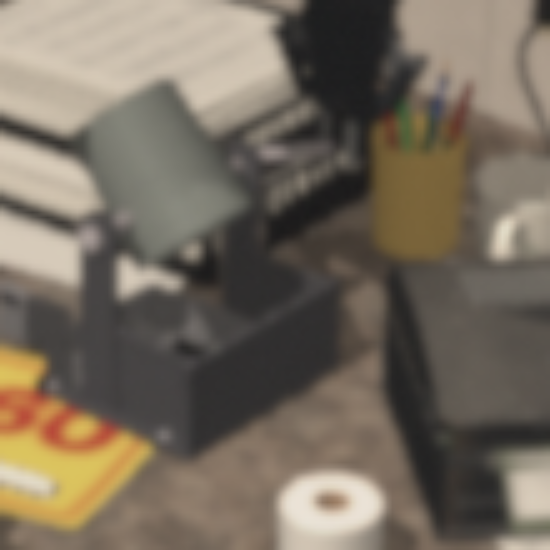

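The bucket is tipped at (165,170) with a dark clip showing behind the guard at (190,340). I'll swing it back and check inside it from the top.

Request:
{"fn": "drive_tool", "kwargs": {
  "slide": [
    [0,0.028,-0.055],
    [0,0.063,-0.098],
    [0,0.105,-0.135],
    [0,0.142,-0.155],
    [0,0.181,-0.171],
    [0,0.222,-0.18],
    [0,0.263,-0.183],
    [0,0.305,-0.18]
  ],
  "rotation": [
    [0,0,0],
    [0,0,0],
    [0,0,0],
    [0,0,0],
    [0,0,0],
    [0,0,0],
    [0,0,0],
    [0,0,0]
  ]
}}

```text
clock: 22.4
eef_pos: [0.6163, 0.0461, 0.2071]
tool_rot: [-0.039, 0.999, -0.003, 0.003]
ft_force: [-0.7, -3.7, 5.4]
grip_width: 0.0139
grasp_force: 61.9
```

Request:
{"fn": "drive_tool", "kwargs": {
  "slide": [
    [0,0.041,0.01],
    [0,0.08,0.025],
    [0,0.116,0.046],
    [0,0.149,0.072],
    [0,0.178,0.103],
    [0,0.194,0.126],
    [0,0.208,0.15],
    [0,0.219,0.176]
  ],
  "rotation": [
    [0,0,0],
    [0,0,0],
    [0,0,0],
    [0,0,0],
    [0,0,0],
    [0,0,0],
    [0,0,0],
    [0,0,0]
  ]
}}

```text
clock: 23.4
eef_pos: [0.6114, 0.1033, 0.1596]
tool_rot: [-0.04, 0.999, -0.001, 0.001]
ft_force: [-0.3, -4.0, 0.4]
grip_width: 0.0138
grasp_force: 74.8
```

Request:
{"fn": "drive_tool", "kwargs": {
  "slide": [
    [0,0.004,0.008],
    [0,0.006,0.012],
    [0,0.006,0.012],
    [0,0.006,0.012],
    [0,0.006,0.012],
    [0,0.006,0.012],
    [0,0.006,0.012],
    [0,0.006,0.012]
  ],
  "rotation": [
    [0,0,0],
    [0,0,0],
    [0,0,0],
    [0,0,0],
    [0,0,0],
    [0,0,0],
    [0,0,0],
    [0,0,0]
  ]
}}

```text
clock: 24.4
eef_pos: [0.6113, 0.1048, 0.1556]
tool_rot: [-0.04, 0.999, -0.001, 0.0]
ft_force: [-1.3, -3.4, 6.0]
grip_width: 0.014
grasp_force: 75.8
```

```bash
python3 - <<'E'
from h import *
o=bot.get_obs();d=o["eef_pos"][:2]-S;c,s=np.cos(SY),np.sin(SY);x=d@[c,s];print("stand",x,d@[-s,c],"q",1.2+np.arctan2(x,o["eef_pos"][2]+.017-.15),o["ft_force"],o["clock"])
c=bot.camera("top");save("top4",c["image"][150:290,150:290],4)
E
```

```text
stand -0.06531220043566949 0.11903056356155647 q -0.03830215208365528 [-1.32446902 -3.42669264  5.95203794] 24.4
```

View pics/top4.png

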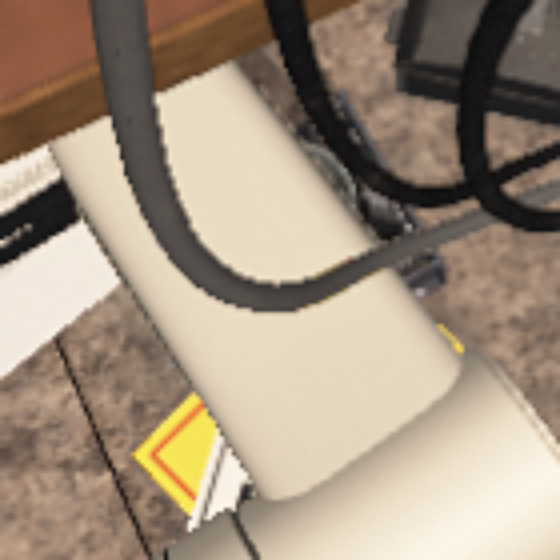

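Request:
{"fn": "drive_tool", "kwargs": {
  "slide": [
    [0,0,0],
    [0,0,0],
    [0,0,0],
    [0,0,0],
    [0,0,0],
    [0,0,0],
    [0,0,0],
    [0,0,0]
  ],
  "rotation": [
    [0,0,0],
    [0,0,0],
    [0,0,0],
    [0,0,0],
    [0,0,0],
    [0,0,0],
    [0,0,0],
    [0,0,0]
  ],
  "gripper": 1
}}

```text
clock: 25.45
eef_pos: [0.6113, 0.1055, 0.1546]
tool_rot: [-0.04, 0.999, 0.0, 0.0]
ft_force: [0.1, -0.5, -0.8]
grip_width: 0.0853
grasp_force: 0.0
```

Request:
{"fn": "drive_tool", "kwargs": {
  "slide": [
    [0,0,-0.05],
    [0,0,-0.15],
    [0,0,-0.25],
    [0,0,-0.35],
    [0,0,-0.45],
    [0.05,0.1,-0.5],
    [0.1,0.2,-0.5],
    [0.15,0.3,-0.5]
  ],
  "rotation": [
    [0,0,0],
    [0,0,0],
    [0,0,0],
    [0,0,0],
    [0,0,0],
    [0,0,0],
    [0,0,0],
    [0,0,0]
  ]
}}

```text
clock: 26.45
eef_pos: [0.5677, 0.1779, 0.281]
tool_rot: [-0.04, 0.999, 0.0, 0.001]
ft_force: [0.2, -0.3, 0.0]
grip_width: 0.0856
grasp_force: 0.0
```

Request:
{"fn": "drive_tool", "kwargs": {
  "slide": [
    [0.1,0.15,0],
    [0.2,0.3,0],
    [0.3,0.45,0],
    [0.4,0.6,0],
    [0.5,0.75,0],
    [0.6,0.9,0],
    [0.7,1,0],
    [0.7,1,0]
  ],
  "rotation": [
    [0,0,0],
    [0,0,0],
    [0,0,0],
    [0,0,0],
    [0,0,0],
    [0,0,0],
    [0,0,0],
    [0,0,0]
  ]
}}

```text
clock: 27.45
eef_pos: [0.3716, 0.414, 0.2807]
tool_rot: [-0.042, 0.999, 0.001, 0.0]
ft_force: [0.7, -0.2, 0.4]
grip_width: 0.0856
grasp_force: 0.0
```

```bash
python3 - <<'E'
from h import *
a=bot.camera("top");b=bot.camera("scene")
A=cv2.resize(a["image"][150:280,170:290],(400,433),interpolation=cv2.INTER_CUBIC);B=cv2.resize(b["image"][145:245,215:305],(390,433),interpolation=cv2.INTER_CUBIC)
m=np.hstack([A,B]);m=(255*(m/255.)**.6).astype(np.uint8);save("fin",m,1)
W=cloud(a);p=W.reshape(-1,3);p=p[np.isfinite(p).all(1)]
c,s=np.cos(SY),np.sin(SY);d=p[:,:2]-S;q=np.stack([d@[c,s],d@[-s,c],p[:,2]],1)
i=q[np.hypot(q[:,0],q[:,1])<.036];print("inside bucket z pct",np.percentile(i[i[:,2]<.25,2],[0,10,50,90,100]).round(3))
k=q[(abs(q[:,1])<.055)&(q[:,0]>-.1)&(q[:,0]<.075)&(np.hypot(q[:,0],q[:,1])>.055)&(q[:,2]<.09)];print("tray region",len(k),np.histogram(k[:,2],[-.01,.01,.02,.03,.04,.05,.06,.09]))
w=q[(q[:,0]<-.06)&(q[:,0]>-.1)&(abs(q[:,1])<.05)&(q[:,2]>.015)&(q[:,2]<.05)];print("outer wall",w.round(3))
b2=p[(p[:,2]>.178)&(p[:,2]<.192)&(p[:,0]>.43)&(p[:,0]<.57)&(p[:,1]>-.03)&(p[:,1]<.1)];print("rim plane tilt",len(b2),b2.mean(0),np.linalg.lstsq(np.c_[b2[:,:2]-S,np.ones(len(b2))],b2[:,2],rcond=None)[0])
E
```

```text
inside bucket z pct [0.002 0.075 0.079 0.082 0.087]
tray region 383 (array([268,  27,  38,  27,  22,   1,   0]), array([-0.01,  0.01,  0.02,  0.03,  0.04,  0.05,  0.06,  0.09]))
outer wall [[-0.073  0.045  0.033]
 [-0.073 -0.024  0.026]
 [-0.077 -0.028  0.043]
 [-0.074 -0.03   0.046]
 [-0.082 -0.029  0.039]
 [-0.079 -0.031  0.041]
 [-0.074 -0.031  0.025]
 [-0.089 -0.029  0.044]
 [-0.086 -0.03   0.038]
 [-0.083 -0.033  0.046]
 [-0.081 -0.034  0.046]
 [-0.078 -0.036  0.047]
 [-0.075 -0.037  0.043]
 [-0.097 -0.029  0.043]
 [-0.091 -0.032  0.041]
 [-0.088 -0.034  0.046]
 [-0.085 -0.035  0.041]
 [-0.082 -0.036  0.041]
 [-0.079 -0.039  0.044]
 [-0.076 -0.04   0.043]
 [-0.074 -0.039  0.026]
 [-0.098 -0.031  0.039]
 [-0.095 -0.033  0.044]
 [-0.092 -0.035  0.044]
 [-0.09  -0.036  0.042]
 [-0.087 -0.038  0.041]
 [-0.084 -0.039  0.037]
 [-0.081 -0.04   0.036]
 [-0.079 -0.04   0.022]
 [-0.076 -0.042  0.029]
 [-0.073 -0.043  0.023]
 [-0.1   -0.034  0.04 ]
 [-0.097 -0.036  0.045]
 [-0.094 -0.038  0.045]
 [-0.091 -0.039  0.039]
 [-0.089 -0.039  0.031]
 [-0.086 -0.04   0.024]
 [-0.074 -0.048  0.033]
 [-0.099 -0.038  0.04 ]
 [-0.096 -0.04   0.039]
 [-0.093 -0.039  0.021]
 [-0.098 -0.04   0.018]]
rim plane tilt 132 [0.49920047 0.03017897 0.18348644] [1.74937252e-04 1.82810797e-02 1.83482963e-01]
```

View pics/fin.png

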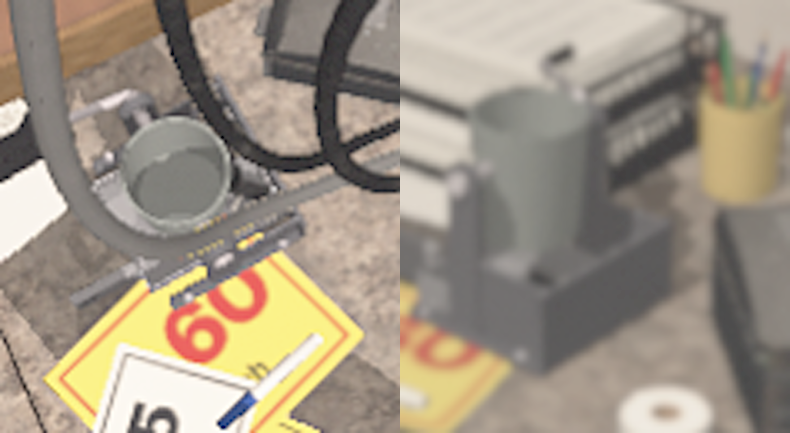

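The bucket at (175,175) is empty and upright with a level rim. The tray's outer wall is at its home position, clips show dark at its far end at (255,180) and in the scene half at (540,275), and nothing lies outside. I'll hand the job in.

```bash
python3 -c "
from workcell import bot
print(bot.job_done())"
```

```text
the job is handed in; nothing more can be done
None
```

I handed the job in with the tray home against the back plate, the bucket empty and upright at its stop, and the label roll and stapler untouched. The four clips should be in the tray, but I could only see some of them; none were left in the bucket or seen outside the tray, and no verdict came back.

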